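# Seat the filter wheel on the lamp unit's keyed spindle and set the green filter

### The arm

A 6-joint arm with a two-finger parallel gripper is mounted at the origin on the work surface. World frame = base frame: x ahead of the robot, y to its left, z up, the work surface at z = 0. Lengths are in m, angles in rad, forces in N, time in s.
With the tool pointing down it reaches from about 0.425 to 0.95 m from the base axis. Payload 14.7 kg.
Tool frame: the origin (TCP) lies on the centre line of the jaws, within the pads' length; the fingertips stand 14 mm ahead of it and the grasp point (between the pads) lies 5 mm behind it (bot.tcp_to_tips is the z of the fingertips in the tool frame, in m); z points along the fingers, y is the line along which they close (so a half turn about z gives the same grasp; the last joint's range is limited). The gripper opens to 85 mm and grips with 20 to 120 N. Pads are 22 mm wide; open, the fingers measure 114 mm over their backs; the gripper's body (76 mm by 85 mm) begins 54 mm behind the grasp point. The pads swing forward as they close: fully open they stand 13 mm farther back than shut.
Start: joints at [1.299, 0.48, 1.596, -0, 1.065, -0.047], TCP at [0.145, 0.634, 0.245] pointing down, gripper open.
Joint ranges: [-2.75, 2.75], [-0.82, 2.05], [0.23, 2.67], [-1.56, 4.7], [0.09, 2.69], [-2.92, 2.92]. Speed limits (rad/s): [1.89, 1.89, 2.39, 3.01, 3.01, 3.01].

### API

Orientations are given as a rotation vector (axis times angle).
In Python, from bench import bot gives the robot as it stands. The module is installed in compiled form; this text tells all that it offers.
- The arm moves only by the tool jog_arm, never from a script. Its argument "motion" is a list of rows, each an object of numbers: "dx", "dy", "dz": the shift along the world's x, y, z in mm; "roll": the turn about the world's z in degrees. In form: [{"dx": .., "dy": .., "dz": .., "roll": ..}, ...]. A call has 1 to 10 rows; each row shifts and turns the commanded pose from where the row before left it; what a row does not reach is not made up. A row lasts 1/12 s, in which the tool goes at most 41.7 mm and 7.16 degrees, less where a joint would pass 70% of its speed; a pose out of reach is approached as far as the arm can. A call is refused whole if a number of a shift passes 41.7 or a number of a turn 7.16, either way. A call with a gripper value outside its range is refused whole. "claw" is the closure, from -1 (fully open) to 1 (shut), set as the call begins (left out, the last holds). The fingers move at their own pace and stop on an object; "force" is the grip in N (left out, the last holds). Time passes only in rows, so rows that do not move let the fingers close. It gives the time, the measured TCP pose, the force, the opening and the grip force at its end, in the units of the state.
- bot.get_state(): the state, without advancing time (a new reading comes with each control period).
- bot.read_camera(name): name is "scene" or "top"; returns a dict with "frame" (420x560x3 uint8, blue, green, red), "fx", "fy", "cx", "cy" (pixels), "rvec" (rotation vector, rad) and "tvec" (3), from world to camera coordinates, as OpenCV has them. Camera axes: x right, y down, z forward; pixel columns grow to the right and rows downward; lengths in m; the calibration is good to about 2 mm. A picture is of the moment at which its call begins. There is no depth.
- bot.close_job(): hands the job in; it is judged then, once.
Trained networks look in a picture, given as the dict that the camera call returned (one of the last four; its "shot" number tells which), for a name from the list of things; names that differ only in an ending like _2 or _b are one class to them, and where a whole thing is asked for, a point or a joint stands for the part that bears it (a point fixed in the world has none). Each returns a list of dicts, best first, with "score" (0 to 1); they miss things now and then, are a little off and sometimes report something else, mostly with a low value. They report only what shows in the picture. A call takes as long as a camera call. They do not tell look-alikes from the thing itself.
- bot.search_frame(thing, picture): "rect" ([left, top, right, bottom] as shares, 0 to 1, of the picture: columns of its width, rows of its height, round what is visible of it).
The state is a dict: "time": time; "joint_pos": joint angles; "qd": joint speeds; "tau": joint torques, N m; "position": TCP position; "orientation": TCP orientation; "ft_force": force on the tool from outside, world axes, zero at the start; "torque": the same for the moment, N m; "grip_width": finger opening in m; "gripper_force": force on a finger pad.
Only numpy, scipy, OpenCV 4.12 (cv2) and the standard library are available. Lean on these libraries where they do the work, as an engineer would, in place of code of your own. Each camera call takes 0.05 s, during which the arm holds its last target. There are 200 camera calls.

### The job

Take the filter wheel by its black hub and fit it on the lamp unit's keyed spindle: lower it over the nose, press it down gently and turn it slowly until the key finds the keyway and the wheel drops fully home; do not force the key or drag the spindle round before it has. Then turn the seated wheel until the green filter stands squarely over the light port, and let go. Leave the other things on the bench where they are.

Things in the scene. Friction and masses are not known exactly. Their poses are not given: they have to be found in the camera images.
- wheel: Filter wheel, loose, 0.14-0.23 kg, lying flat on the grey case, x axis within 0.9 rad of world x: aluminium disc 110 mm across, 6 mm thick, six coloured filters, black hub. Origin: centre of the underside; z up. From below a blind bore 13.6 mm wide, 34 mm deep, with a keyway 6.6 mm wide all along it on the +x side, out to 12 mm from the axis. A white line on the hub's top points to +x.
- hub (a point): Grip point on the wheel's axis, 28 mm above its origin; axes as the wheel's. The black hub is an upright block with rounded ends, 38 mm long (along x), 28 mm wide over two flat sides (along y), its top 40 mm above the wheel's origin. Close the fingers along y on the flats, tips just clear of the disc (22 mm below this point).
- green (a point): Centre of the wheel's green filter (28 mm across): 38 mm from the wheel's axis, 60 degrees clockwise (from above) of the wheel's +x. It is over the port when the wheel's x is 60 degrees anticlockwise of the unit's x: turn the seated wheel anticlockwise by 0.4 to 1.7 rad. Once home the wheel bears up to 80 N against the unit. The key has play: let go, the wheel may spring back up to 0.1 rad.
- unit: Lamp unit, fixed: white housing 200 mm (x) by 270 mm (y), yaw within 0.3 rad. Origin: centre of its underside. The right part (its y below 40 mm) is a dark flat deck 70 mm high with the spindle; the left part is a tower 100 mm high with a display.
- nose (a point): Tip of the upright steel spindle, on its axis, 30 mm above the seat; axes as the unit's. Spindle 12 mm in diameter, the top 8 mm tapering to 4 mm. On one side a brass key 5 mm wide, out to 11 mm from the axis, rises to 10 mm above the seat. Out of line, the wheel's underside rests on the key's top, 10 mm short of home; key and keyway meet within about 0.1 rad.
- seat (a point): On the spindle's axis, top of its 28 mm flange, 6 mm above the deck; axes as the unit's. Wheel home: its origin here. The spindle turns about z, 0.14 N m stiff, and stays where left. At first its key faces anywhere within 0.6 rad of the unit's +x; this angle is not reported. Until home, over 20 N between wheel and unit bruises the key, and so does dragging the spindle by a half-entered key.
- port (a point): Centre of the light port, a pale disc 16 mm across in the deck, 38 mm from the spindle's axis towards the unit's +x; axes as the unit's. A yellow line on the deck outside the wheel's rim marks its direction.
- case: Grey storage case with a dark foam top, fixed, 150 x 150 mm and 30 mm high, on which the wheel lies. Origin: centre of its underside.
- tile: White calibration tile in a black holder, loose, 64 mm across, 10 mm high. Leave alone.
- trap: Black light trap, loose cylinder 44 mm across, 45 mm high. Leave alone.
- brush: Cleaning brush, loose, 150 mm long, lying along its x. Leave alone.
- cover: White round cover of the lamp unit with a steel light-guide socket, loose, 136 mm across, 56 mm high. Leave alone.
Mind the look-alikes: they are no part of the job. Leave any orange look-alike of the wheel alone.

How it is judged:
By the outcome, as a careful person would: the job done as asked, in the order asked, and still so for the second after the job is handed in, with the robot touching nothing.
It also fails if it takes over 64 s, if anything falls off the work surface, if the arm or the gripper's body presses on something with over 40 N, if the wrist force passes 120 N, or if a joint passes its speed limit or range.

## Working session

There is one attempt and no reset: what is moved stays moved. The work goes in short steps, Python scripts to look and compute and a tool call to move; the robot and the scene stay as the last step left them, time stands still between calls to the robot, and variables do not carry over. Pictures are saved under pics/ and viewed, at most 10 in all, crops included, and the job is handed in when it is done.

Besides the shell and the picture viewer there is one more tool, called after "Request:" as name(argument=value, ...) on one line, values as JSON. jog_arm: Moves the arm, as the interface text tells. Its arguments: {"type":"object","properties":{"motion":{"type":"array","items":{"type":"object","properties":{"dx":{"type":"number"},"dy":{"type":"number"},"dz":{"type":"number"},"roll":{"type":"number"}}}},"claw":{"type":"number"},"force":{"type":"number"}},"required":["motion"]}

```bash
mkdir -p pics
cat > h.py <<'E'
import numpy as np, cv2
from bench import bot
def ray(p,u,v,z):
    R=cv2.Rodrigues(np.array(p["rvec"],float))[0]; t=np.array(p["tvec"],float).ravel()
    d=R.T@np.array([(u-p["cx"])/p["fx"],(v-p["cy"])/p["fy"],1.]); c=-R.T@t
    return c+d*(z-c[2])/d[2]
def proj(p,X):
    return cv2.projectPoints(np.array(X,float).reshape(-1,3),np.array(p["rvec"],float),np.array(p["tvec"],float),np.array([[p["fx"],0,p["cx"]],[0,p["fy"],p["cy"]],[0,0,1.]]),None)[0].reshape(-1,2)
E
python3 - <<'E'
from h import *
s=bot.get_state(); print(s["time"],s["position"],s["orientation"],s["grip_width"])
for n in ("top","scene"):
    p=bot.read_camera(n); np.save(n+".npy",p,allow_pickle=True)
    cv2.imwrite(f"pics/{n}0.png",cv2.resize(p["frame"],(800,600)))
    R=cv2.Rodrigues(np.array(p["rvec"],float))[0]; print(n,p["fx"],-R.T@np.array(p["tvec"]).ravel())
    for t in ("wheel","unit","case","cover","hub","nose","port","green"):
        for r in bot.search_frame(t,p)[:3]: 
            q=r["rect"]; print(t,round(r["score"],2),[round(q[0]*560),round(q[1]*420),round(q[2]*560),round(q[3]*420)])
E
```

```text
0.0 [0.14477413 0.63328308 0.24467722] [-3.52318610e-01 -3.12159306e+00  1.84379594e-03] 0.08524020738931586
top 453.9593285510952 [ 0.49704298 -0.10759924  1.15238621]
wheel 0.85 [250, 168, 295, 211]
wheel 0.67 [377, 183, 424, 225]
wheel 0.65 [322, 265, 367, 314]
unit 0.58 [100, 147, 227, 231]
case 0.77 [307, 188, 365, 245]
cover 0.58 [323, 99, 378, 154]
hub 0.87 [323, 265, 365, 313]
hub 0.87 [380, 180, 421, 226]
hub 0.76 [314, 195, 361, 241]
nose 0.84 [104, 145, 226, 233]
nose 0.43 [324, 98, 376, 154]
port 0.91 [103, 144, 226, 233]
green 0.8 [249, 165, 292, 211]
green 0.75 [324, 263, 365, 311]
green 0.69 [316, 196, 359, 241]
scene 395.4949165902179 [ 1.26336315 -0.18377973  0.56408845]
wheel 0.75 [268, 241, 321, 277]
wheel 0.74 [118, 244, 172, 277]
wheel 0.65 [192, 194, 234, 217]
unit 0.85 [335, 192, 490, 282]
case 0.88 [181, 219, 258, 271]
case 0.32 [341, 189, 495, 278]
cover 0.94 [161, 287, 239, 355]
hub 0.75 [114, 241, 172, 280]
hub 0.73 [193, 217, 238, 251]
hub 0.62 [188, 192, 231, 220]
nose 0.75 [334, 192, 493, 278]
port 0.69 [337, 187, 496, 278]
green 0.87 [193, 218, 243, 248]
green 0.84 [121, 238, 170, 278]
green 0.78 [190, 191, 233, 218]
```

View pics/top0.png

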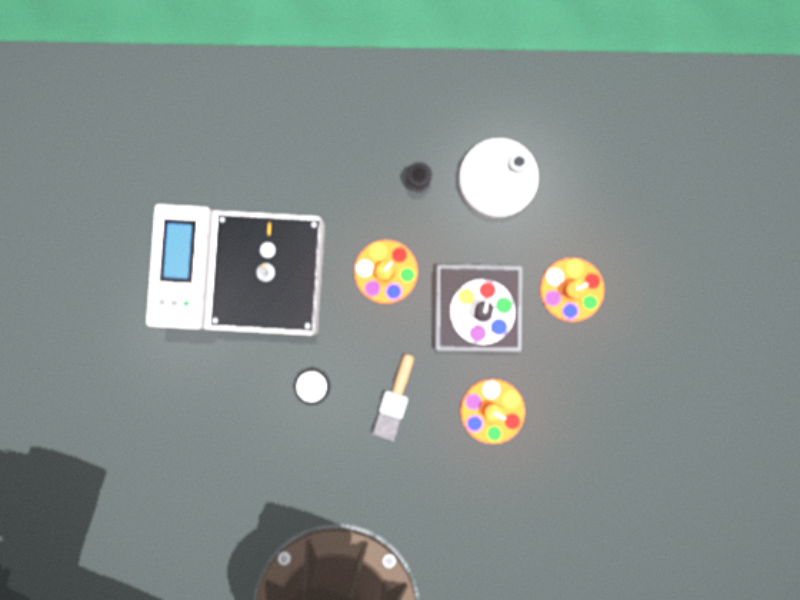

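View pics/scene0.png

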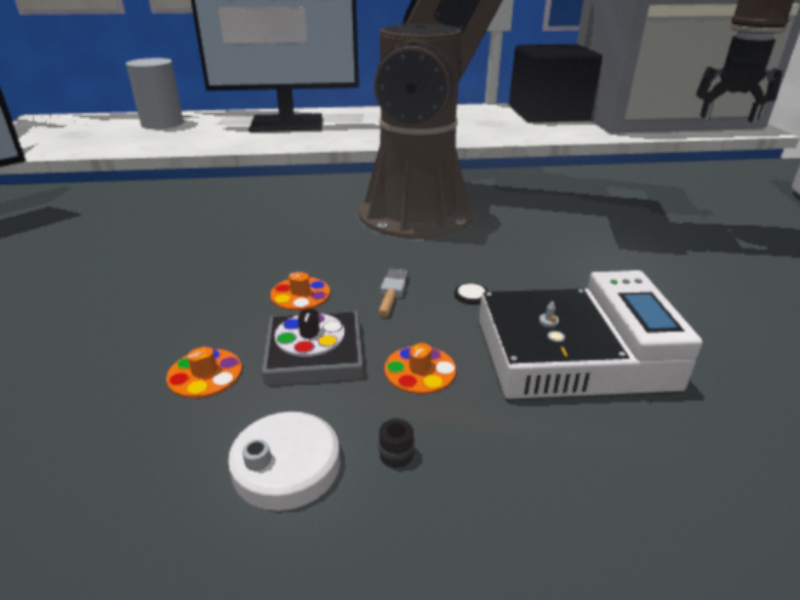

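The top picture shows the silver wheel on the case at about (483,311) of 800x600, with three orange look-alikes around it. The unit's flange is at (265,272), its port at (268,250) and the yellow line at (269,228). Next I'll enlarge the wheel and the unit from both cameras.

Run:
```python
from h import *
t=np.load("top.npy",allow_pickle=True).item(); s=np.load("scene.npy",allow_pickle=True).item()
def crop(p,x,y,w=80,h=60): return cv2.resize(p["frame"][y:y+h,x:x+w],(400,300),interpolation=cv2.INTER_CUBIC)
im=np.vstack([np.hstack([crop(t,300,185),crop(t,148,145)]),np.hstack([crop(s,180,200),crop(s,350,195)])])
cv2.imwrite("pics/c1.png",im)
# wheel disc: silver/coloured within the dark foam
f=t["frame"][185:247,303:367].astype(int); 
m=((f.max(2)>120)).astype(np.uint8)
m[:4]=0;m[-5:]=0;m[:,:5]=0;m[:,-5:]=0
m=cv2.morphologyEx(m,cv2.MORPH_CLOSE,np.ones((5,5)))
c=max(cv2.findContours(m,0,1)[0],key=cv2.contourArea); print(cv2.minEnclosingCircle(c),cv2.fitEllipse(c))
e=cv2.fitEllipse(c); print("wheel",ray(t,e[0][0]+303,e[0][1]+185,.035))
```

```text
((31.5, 30.0), 37.1248893737793) ((31.5, 30.0), (61.464664459228516, 62.79621505737305), 90.0)
wheel [ 0.53059555 -0.23583627  0.035     ]
```

View pics/c1.png

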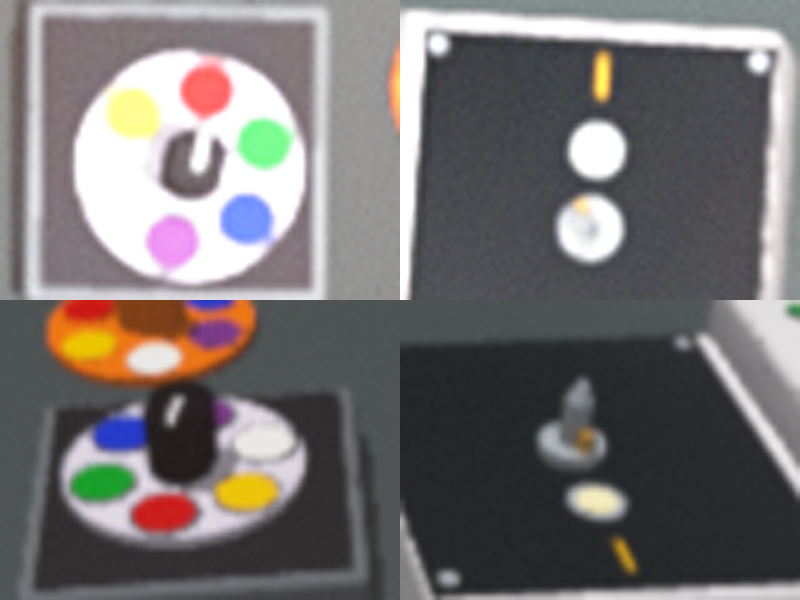

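The crops show these positions (5x the raw pixels):
- **Wheel:** the disc centre is at (190,166). The red filter at (206,92) and the white line both point along the wheel's +x, about -12°.
- **Unit:** the flange is at (590,229) and the port at (597,150). The brass key at (582,205) sits left of the port direction.

Now I'll work these out as numbers.

```bash
cat > m.py <<'E'
from h import *
t=np.load("top.npy",allow_pickle=True).item(); s=np.load("scene.npy",allow_pickle=True).item()
def T(u,v,z,x0,y0,p=t): return ray(p,x0+(u-2)/5,y0+(v-2)/5,z)
ang=lambda a,b: np.degrees(np.arctan2((a-b)[1],(a-b)[0]))
O=(300,185)
C=T(190,166,.036,*O); print("disc",C)
for n,u,v,a in (("red",206,91,0),("green",264,143,-60),("blue",247,219,-120),("mag",172,242,180),("yel",132,112,60)):
    q=T(u,v,.036,*O); print(n,np.round(q,4),np.linalg.norm(q-C),ang(q,C)-a)
a=T(197,168,.07,*O);b=T(206,118,.07,*O);print("line",a,b,ang(b,a))
# scene: disc ellipse centre approx via filters mean opposite
q=[T(u,v,.036,180-0,200-60,s) if 0 else ray(s,180+(u-2)/5,200+(v-302)/5,.036) for u,v in ((165,512),(103,483),(121,435),(247,491),(265,441))]
print("scene filters red green blue yel white",np.round(q,4), (q[2]+q[3])/2,(q[1]+q[4])/2)
U=(148,145)
f=lambda u,v,z:T(u-400,v,z,*U)
S=f(590.5,229,.076); P=f(597,150,.0705); Y=f(602.5,77,.0705); print("seat",S,"port",P,np.linalg.norm((P-S)[:2]),ang(P,S),ang(Y,S),ang(Y,P))
g=lambda u,v,z:ray(s,350+(u-402)/5,195+(v-302)/5,z)
print("scene seat",g(572,446,.076),"port",g(597.5,501,.07),"tip",g(582,380,.106),"Y",g(625,556,.07),"corner screws",g(448,579,.07),g(683,342,.07))
print("screws top",f(439,44,.07),f(759,62,.07))
K=f(582,205,.086);print("key top",K,ang(K,S)); K=g(587,438,.083);print("key scene",K)
print("tip top",f(590,229,.106), "projected axis tip px(top crop)",(proj(t,[S[0],S[1],.106])-U)*5+2+[400,0])
E
python3 m.py
```

```text
disc [ 0.52385371 -0.24344275  0.036     ]
red [ 0.5609 -0.2507  0.036 ] 0.03777301532664195 -11.078241815075572
green [ 0.536  -0.2796  0.036 ] 0.03810719519995773 -11.48352631358344
blue [ 0.4985 -0.2718  0.036 ] 0.03806427018839191 -11.83229992764592
mag [ 0.4864 -0.2352  0.036 ] 0.03836389062405761 -12.355948893208648
yel [ 0.5498 -0.2145  0.036 ] 0.03885316504502101 -11.869670207726585
line [ 0.52215815 -0.24265134  0.07      ] [ 0.54608713 -0.24654972  0.07      ] -9.25304642057095
scene filters red green blue yel white [[ 0.5607 -0.2505  0.036 ]
 [ 0.5364 -0.2788  0.036 ]
 [ 0.4995 -0.2727  0.036 ]
 [ 0.5488 -0.2147  0.036 ]
 [ 0.511  -0.2064  0.036 ]] [ 0.52415579 -0.24370908  0.036     ] [ 0.52368029 -0.24258259  0.036     ]
seat [0.58016219 0.12377552 0.076     ] port [0.61861521 0.12302981 0.0705    ] 0.038460252712461215 -1.1109823828883472 -1.7791967762520542 -2.507781128858919
scene seat [0.58561668 0.12194946 0.076     ] port [0.61789281 0.12290541 0.07      ] tip [0.57950986 0.12388709 0.106     ] Y [0.65548574 0.12112433 0.07      ] corner screws [0.66284309 0.04551858 0.07      ] [0.49809874 0.2072078  0.07      ]
screws top [0.66822589 0.20083755 0.07      ] [0.6627525  0.04655431 0.07      ]
key top [0.59065867 0.12600138 0.086     ] 11.972661026938114
key scene [0.59011395 0.12599221 0.083     ]
tip top [0.57784057 0.1175587  0.106     ] projected axis tip px(top crop) [[576.760574   223.71217083]]
```

Both cameras agree, in metres:
- **Wheel:** centre about (0.524, -0.243), yaw -11.7°.
- **Seat:** about (0.580, 0.124), unit yaw about -2°.
- **Key:** about +12°.

The jaws' yaw is -12.9°, almost in line with the wheel already.

Request:
jog_arm(motion=[{"dx":37.9,"dy":-16,"roll":1.2},{"dx":37.9,"dy":-16},{"dx":37.9,"dy":-16},{"dx":37.9,"dy":-16},{"dx":37.9,"dy":-16},{"dx":37.9,"dy":-16},{"dx":37.9,"dy":-16},{"dx":37.9,"dy":-16},{"dx":37.9,"dy":-16},{"dx":37.9,"dy":-16}], claw=-1, force=60)

```text
invalid input at $.motion[0]: expected keys dx, dy, dz, roll
```

Request:
jog_arm(motion=[{"dy":-40},{"dy":-40},{"dy":-40},{"dy":-40},{"dy":-40},{"dy":-40},{"dy":-40},{"dy":-40},{"dy":-40},{"dy":-40}])

```text
invalid input at $.motion[0]: expected keys dx, dy, dz, roll
```

```bash
python3 -c "
from h import *
s=bot.get_state();print(s['time'],s['position'],s['orientation'],s['joint_pos'],s['ft_force'])"
```

```text
0.9 [0.14487187 0.63363407 0.24527965] [-3.52387780e-01 -3.12176167e+00  6.30278810e-05] [ 1.29939073e+00  4.80218796e-01  1.59631260e+00 -1.63448142e-06
  1.06510166e+00 -4.65943061e-02] [0.7968305  0.06645857 0.15674966]
```

Request:
jog_arm(motion=[{"dx":37.9,"dy":-16,"dz":0,"roll":1.2},{"dx":37.9,"dy":-16,"dz":0,"roll":0},{"dx":37.9,"dy":-16,"dz":0,"roll":0},{"dx":37.9,"dy":-16,"dz":0,"roll":0},{"dx":37.9,"dy":-16,"dz":0,"roll":0},{"dx":37.9,"dy":-16,"dz":0,"roll":0},{"dx":37.9,"dy":-16,"dz":0,"roll":0},{"dx":37.9,"dy":-16,"dz":0,"roll":0},{"dx":37.9,"dy":-16,"dz":0,"roll":0},{"dx":37.9,"dy":-16,"dz":0,"roll":0}], claw=-1, force=60)

```text
time: 1.73
position: [0.5257, 0.4725, 0.2454]
orientation: [0.32, 3.125, 0.0]
ft_force: [0.1, 0.8, -0.3]
grip_width: 0.0854
gripper_force: 0.0
```

Request:
jog_arm(motion=[{"dx":0,"dy":-40,"dz":0,"roll":0},{"dx":0,"dy":-40,"dz":0,"roll":0},{"dx":0,"dy":-40,"dz":0,"roll":0},{"dx":0,"dy":-40,"dz":0,"roll":0},{"dx":0,"dy":-40,"dz":0,"roll":0},{"dx":0,"dy":-40,"dz":0,"roll":0},{"dx":0,"dy":-40,"dz":0,"roll":0},{"dx":0,"dy":-40,"dz":0,"roll":0},{"dx":0,"dy":-40,"dz":0,"roll":0},{"dx":0,"dy":-40,"dz":0,"roll":0}])

```text
time: 2.57
position: [0.5235, 0.0718, 0.2455]
orientation: [0.319, 3.125, 0.0]
ft_force: [2.5, -0.1, -0.2]
grip_width: 0.085
gripper_force: 0.0
```

```bash
cat >> h.py <<'E'
def st():
    s=bot.get_state(); R=cv2.Rodrigues(np.array(s["orientation"],float))[0]
    print("t",round(s["time"],2),"pos mm",np.round(s["position"]*1000,1),"yaw",np.round(np.degrees(np.arctan2(-R[0,1],R[1,1])),2),"tilt",np.round(R[:,2],4),"q",np.round(s["joint_pos"],3),"F",np.round(s["ft_force"],1),"M",np.round(s["torque"],2),"w",round(s["grip_width"]*1000,1),"g",s["gripper_force"])
E
python3 -c "
from h import *
st()"
```

```text
t 2.57 pos mm [523.5  71.8 245.5] yaw -11.67 tilt [ 5.e-04 -0.e+00 -1.e+00] q [ 0.079  0.311  1.874 -0.     0.957 -1.288] F [ 2.5 -0.1 -0.2] M [-0.02 -0.02  0.04] w 85.0 g 0.0
```

Request:
jog_arm(motion=[{"dx":0,"dy":-39.4,"dz":-10,"roll":0},{"dx":0,"dy":-39.4,"dz":-10,"roll":0},{"dx":0,"dy":-39.4,"dz":-10,"roll":0},{"dx":0,"dy":-39.4,"dz":-10,"roll":0},{"dx":0,"dy":-39.4,"dz":-10,"roll":0},{"dx":0,"dy":-39.4,"dz":-10,"roll":0},{"dx":0,"dy":-39.4,"dz":-10,"roll":0},{"dx":0,"dy":-39.4,"dz":-10,"roll":0},{"dx":0,"dy":0,"dz":-20,"roll":0},{"dx":0,"dy":0,"dz":0,"roll":0}])

```text
time: 3.4
position: [0.5222, -0.2432, 0.1425]
orientation: [-0.325, -3.122, -0.002]
ft_force: [-1.3, 1.3, -0.6]
grip_width: 0.0853
gripper_force: 0.0
```

```bash
python3 -c "
from h import *
st()
p=bot.read_camera('scene');cv2.imwrite('pics/s1.png',cv2.resize(p['frame'][130:280,140:340],(800,600),interpolation=2))"
```

```text
t 3.4 pos mm [ 522.2 -243.2  142.5] yaw -11.87 tilt [-0.003   0.0015 -1.    ] q [-0.488  0.504  1.862 -0.     0.78  -1.852] F [-1.3  1.3 -0.6] M [ 0.06 -0.03 -0.  ] w 85.3 g 0.0
```

View pics/s1.png

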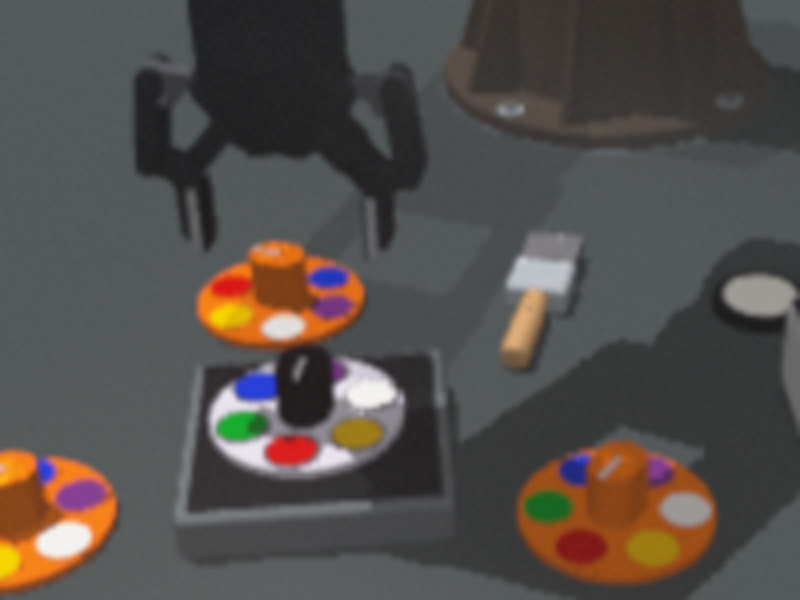

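The open gripper stands over the black hub of the silver wheel, with the hub at about (305,385) in the crop. I'll go down and close.

Request:
jog_arm(motion=[{"dx":0,"dy":0,"dz":-30,"roll":0},{"dx":0,"dy":0,"dz":-25,"roll":0},{"dx":0,"dy":0,"dz":-20,"roll":0},{"dx":0,"dy":0,"dz":-10,"roll":0},{"dx":0,"dy":0,"dz":-3,"roll":0},{"dx":0,"dy":0,"dz":0,"roll":0},{"dx":0,"dy":0,"dz":0,"roll":0},{"dx":0,"dy":0,"dz":0,"roll":0}])

```text
time: 4.12
position: [0.5247, -0.2417, 0.0587]
orientation: [0.319, 3.124, -0.001]
ft_force: [-0.2, 0.5, -0.4]
grip_width: 0.0853
gripper_force: 0.0
```

```bash
python3 -c "
from h import *
st()"
```

```text
t 4.12 pos mm [ 524.7 -241.7   58.7] yaw -11.66 tilt [ 1.7e-03 -9.0e-04 -1.0e+00] q [-0.484  0.627  1.91  -0.     0.602 -1.851] F [-0.2  0.5 -0.4] M [ 0.04  0.06 -0.01] w 85.3 g 0.0
```

Request:
jog_arm(motion=[{"dx":-0.5,"dy":-1.5,"dz":-3.5,"roll":0},{"dx":0,"dy":0,"dz":0,"roll":0},{"dx":0,"dy":0,"dz":0,"roll":0}])

```text
time: 4.37
position: [0.5234, -0.2432, 0.0541]
orientation: [0.32, 3.125, -0.0]
ft_force: [-0.0, 0.2, 0.6]
grip_width: 0.0857
gripper_force: 0.0
```

Request:
jog_arm(motion=[{"dx":0,"dy":0,"dz":0,"roll":0},{"dx":0,"dy":0,"dz":0,"roll":0},{"dx":0,"dy":0,"dz":0,"roll":0},{"dx":0,"dy":0,"dz":0,"roll":0},{"dx":0,"dy":0,"dz":0,"roll":0},{"dx":0,"dy":0,"dz":0,"roll":0},{"dx":0,"dy":0,"dz":0,"roll":0},{"dx":0,"dy":0,"dz":0,"roll":0},{"dx":0,"dy":0,"dz":0,"roll":0},{"dx":0,"dy":0,"dz":0,"roll":0}], claw=1, force=60)

```text
time: 5.2
position: [0.5235, -0.2431, 0.0539]
orientation: [0.32, 3.125, -0.0]
ft_force: [-0.8, -0.5, 5.0]
grip_width: 0.0269
gripper_force: 59.8
```

```bash
python3 -c "
from h import *
st()"
```

```text
t 5.2 pos mm [ 523.5 -243.1   53.9] yaw -11.68 tilt [ 2.e-04 -1.e-04 -1.e+00] q [-0.487  0.635  1.912 -0.     0.595 -1.854] F [-0.8 -0.5  5. ] M [0.13 0.07 0.05] w 26.9 g 59.77873608469963
```

Request:
jog_arm(motion=[{"dx":0,"dy":0,"dz":10,"roll":0},{"dx":0,"dy":0,"dz":20,"roll":0},{"dx":0,"dy":0,"dz":30,"roll":0},{"dx":0,"dy":0,"dz":30,"roll":0},{"dx":0,"dy":0,"dz":20,"roll":0},{"dx":0,"dy":0,"dz":0,"roll":0},{"dx":0,"dy":0,"dz":0,"roll":0}])

```text
time: 5.78
position: [0.5239, -0.2433, 0.1652]
orientation: [0.319, 3.123, -0.001]
ft_force: [-0.4, 0.6, -2.0]
grip_width: 0.0277
gripper_force: 59.5
```

Request:
jog_arm(motion=[{"dx":4,"dy":25,"dz":0,"roll":1.7},{"dx":6,"dy":40,"dz":0,"roll":2},{"dx":6,"dy":40,"dz":0,"roll":2},{"dx":6,"dy":40,"dz":0,"roll":2},{"dx":6,"dy":40,"dz":0,"roll":2},{"dx":6,"dy":40,"dz":0,"roll":2},{"dx":6,"dy":40,"dz":0,"roll":2},{"dx":6,"dy":40,"dz":0,"roll":1},{"dx":6,"dy":40,"dz":0,"roll":1},{"dx":4,"dy":22,"dz":0,"roll":0}])

```text
time: 6.62
position: [0.5786, 0.1277, 0.1625]
orientation: [0.114, -3.138, -0.001]
ft_force: [-0.3, 0.7, -1.9]
grip_width: 0.027
gripper_force: 59.8
```

Request:
jog_arm(motion=[{"dx":0,"dy":0,"dz":0,"roll":0},{"dx":0,"dy":0,"dz":0,"roll":0},{"dx":0,"dy":0,"dz":0,"roll":0},{"dx":0,"dy":0,"dz":0,"roll":0}])

```text
time: 6.95
position: [0.5788, 0.1229, 0.1632]
orientation: [0.109, -3.138, 0.001]
ft_force: [0.5, -0.7, -2.1]
grip_width: 0.0273
gripper_force: 59.8
```

```bash
python3 -c "
from h import *
st()
p=bot.read_camera('scene');np.save('s2.npy',p,allow_pickle=True)
print(p['frame'].shape)
q=bot.read_camera('top')
a=cv2.resize(p['frame'][130:280,300:500],(800,600),interpolation=2)
cv2.imwrite('pics/s2.png',a)"
```

```text
t 6.95 pos mm [578.8 122.9 163.2] yaw 3.97 tilt [-1.4e-03 -4.0e-04 -1.0e+00] q [ 0.158  0.494  1.811 -0.     0.838 -1.482] F [ 0.5 -0.7 -2.1] M [-0.06 -0.04  0.05] w 27.3 g 59.80112358927727
(420, 560, 3)
```

View pics/s2.png

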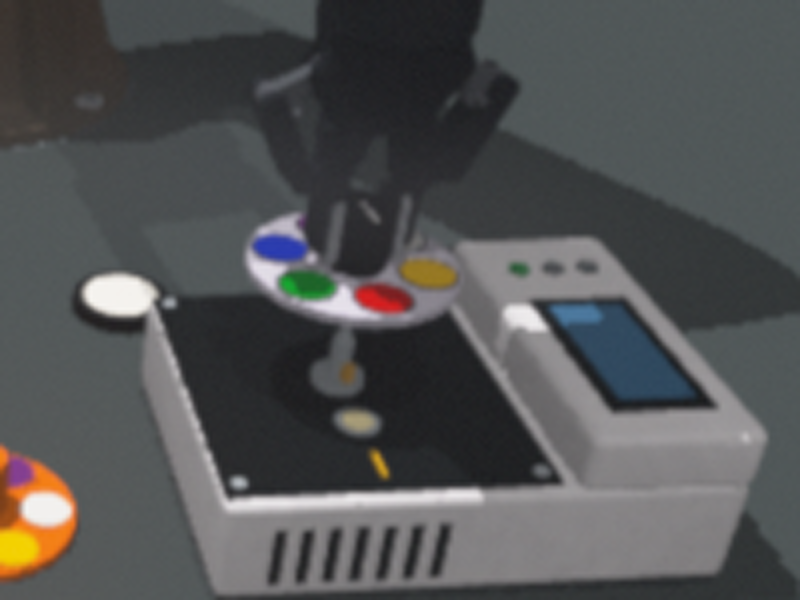

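The wheel hangs level over the spindle, whose flange is at about (337,377) in the crop. Now I'll line it up and lower it to just above the nose.

Request:
jog_arm(motion=[{"dx":0.8,"dy":1.1,"dz":-10,"roll":0},{"dx":0,"dy":0,"dz":-12,"roll":0},{"dx":0,"dy":0,"dz":-6,"roll":0},{"dx":0,"dy":0,"dz":-2,"roll":0},{"dx":0,"dy":0,"dz":-2,"roll":0},{"dx":0,"dy":0,"dz":-2,"roll":0},{"dx":0,"dy":0,"dz":-2,"roll":0},{"dx":0,"dy":0,"dz":0,"roll":0},{"dx":0,"dy":0,"dz":0,"roll":0}])

```text
time: 7.8
position: [0.5802, 0.1251, 0.1279]
orientation: [-0.11, 3.139, 0.0]
ft_force: [-0.1, 0.2, -1.1]
grip_width: 0.0271
gripper_force: 59.8
```

```bash
python3 -c "
from h import *
st()"
```

```text
t 7.8 pos mm [580.2 125.1 127.9] yaw 4.03 tilt [ 2.e-04  0.e+00 -1.e+00] q [ 0.161  0.542  1.834 -0.     0.765 -1.48 ] F [-0.1  0.2 -1.1] M [0.07 0.   0.03] w 27.1 g 59.77344363927841
```

Request:
jog_arm(motion=[{"dx":-0.5,"dy":-1.1,"dz":-1,"roll":0},{"dx":0,"dy":0,"dz":-1,"roll":0},{"dx":0,"dy":0,"dz":-1,"roll":0},{"dx":0,"dy":0,"dz":-1,"roll":0},{"dx":0,"dy":0,"dz":-1,"roll":0},{"dx":0,"dy":0,"dz":0,"roll":0},{"dx":0,"dy":0,"dz":0,"roll":0}])

```text
time: 8.38
position: [0.5796, 0.1239, 0.1227]
orientation: [0.11, -3.139, 0.0]
ft_force: [-0.4, -0.3, -1.5]
grip_width: 0.0271
gripper_force: 59.7
```

```bash
python3 -c "
from h import *
st()"
```

```text
t 8.38 pos mm [579.6 123.9 122.7] yaw 4.02 tilt [-2.e-04 -0.e+00 -1.e+00] q [ 0.16   0.548  1.839  0.     0.754 -1.481] F [-0.4 -0.3 -1.5] M [ 0.02  0.02 -0.  ] w 27.1 g 59.7294482588768
```

No side force so far. I'll keep lowering in small steps.

Request:
jog_arm(motion=[{"dx":0,"dy":0,"dz":-1,"roll":0},{"dx":0,"dy":0,"dz":-1,"roll":0},{"dx":0,"dy":0,"dz":-1,"roll":0},{"dx":0,"dy":0,"dz":0,"roll":0},{"dx":0,"dy":0,"dz":0,"roll":0}])

```text
time: 8.8
position: [0.5797, 0.124, 0.1198]
orientation: [-0.11, 3.14, 0.0]
ft_force: [0.6, 0.3, -1.1]
grip_width: 0.0272
gripper_force: 59.7
```

Request:
jog_arm(motion=[{"dx":0,"dy":0,"dz":-1,"roll":0},{"dx":0,"dy":0,"dz":-1,"roll":0},{"dx":0,"dy":0,"dz":-1,"roll":0},{"dx":0,"dy":0,"dz":0,"roll":0},{"dx":0,"dy":0,"dz":0,"roll":0}])

```text
time: 9.22
position: [0.5797, 0.124, 0.1167]
orientation: [-0.11, 3.14, 0.0]
ft_force: [1.7, 0.7, -3.0]
grip_width: 0.0274
gripper_force: 59.7
```

```bash
python3 -c "
from h import *
st()"
```

```text
t 9.22 pos mm [579.7 124.  116.7] yaw 4.02 tilt [ 0.  0. -1.] q [ 0.16   0.557  1.843  0.     0.742 -1.481] F [ 1.7  0.7 -3. ] M [ 0.14 -0.22 -0.02] w 27.4 g 59.680780470371246
```

Request:
jog_arm(motion=[{"dx":0.4,"dy":0.2,"dz":-0.5,"roll":0},{"dx":0,"dy":0,"dz":-1,"roll":0},{"dx":0,"dy":0,"dz":-1,"roll":0},{"dx":0,"dy":0,"dz":0,"roll":0},{"dx":0,"dy":0,"dz":0,"roll":0}])

```text
time: 9.63
position: [0.58, 0.1241, 0.1142]
orientation: [0.11, -3.139, 0.0]
ft_force: [1.3, 0.9, -1.2]
grip_width: 0.0269
gripper_force: 59.7
```

Request:
jog_arm(motion=[{"dx":0,"dy":0,"dz":-1,"roll":0},{"dx":0,"dy":0,"dz":-1,"roll":0},{"dx":0,"dy":0,"dz":0,"roll":0},{"dx":0,"dy":0,"dz":0,"roll":0}])

```text
time: 9.97
position: [0.58, 0.1241, 0.1122]
orientation: [0.11, -3.139, 0.0]
ft_force: [0.7, 0.8, -1.6]
grip_width: 0.0273
gripper_force: 59.7
```

```bash
python3 -c "
from h import *
st()"
```

```text
t 9.97 pos mm [580.  124.1 112.2] yaw 4.02 tilt [-2.e-04 -0.e+00 -1.e+00] q [ 0.16   0.563  1.845 -0.     0.733 -1.481] F [ 0.7  0.8 -1.6] M [-0.03  0.   -0.04] w 27.3 g 59.725648015737534
```

Request:
jog_arm(motion=[{"dx":0,"dy":0.2,"dz":-0.5,"roll":0},{"dx":0,"dy":0,"dz":-0.5,"roll":0},{"dx":0,"dy":0,"dz":0,"roll":0}])

```text
time: 10.22
position: [0.58, 0.1243, 0.1112]
orientation: [0.11, -3.14, 0.0]
ft_force: [0.3, 0.5, -2.2]
grip_width: 0.0271
gripper_force: 59.7
```

Request:
jog_arm(motion=[{"dx":0,"dy":0,"dz":-0.5,"roll":0},{"dx":0,"dy":0,"dz":-0.5,"roll":0},{"dx":0,"dy":0,"dz":0,"roll":0}])

```text
time: 10.47
position: [0.58, 0.1243, 0.1102]
orientation: [0.11, -3.14, 0.0]
ft_force: [-0.2, 0.2, -1.5]
grip_width: 0.0272
gripper_force: 59.7
```

Request:
jog_arm(motion=[{"dx":0,"dy":0,"dz":-0.3,"roll":0},{"dx":0,"dy":0,"dz":0,"roll":0},{"dx":0,"dy":0,"dz":0,"roll":0}])

```text
time: 10.72
position: [0.5801, 0.1243, 0.11]
orientation: [0.11, -3.14, 0.0]
ft_force: [-0.2, -0.2, -2.2]
grip_width: 0.0271
gripper_force: 59.7
```

Request:
jog_arm(motion=[{"dx":0,"dy":0,"dz":-0.4,"roll":0},{"dx":0,"dy":0,"dz":0,"roll":0},{"dx":0,"dy":0,"dz":0,"roll":0}])

```text
time: 10.97
position: [0.5801, 0.1243, 0.1097]
orientation: [-0.11, 3.14, 0.0]
ft_force: [-0.7, -0.7, -0.8]
grip_width: 0.027
gripper_force: 59.9
```

Request:
jog_arm(motion=[{"dx":0,"dy":0,"dz":-0.4,"roll":0},{"dx":0,"dy":0,"dz":0,"roll":0},{"dx":0,"dy":0,"dz":0,"roll":0}])

```text
time: 11.22
position: [0.5802, 0.1244, 0.1093]
orientation: [-0.11, 3.139, 0.0]
ft_force: [0.1, -0.0, 1.9]
grip_width: 0.027
gripper_force: 60.2
```

Request:
jog_arm(motion=[{"dx":0,"dy":0,"dz":-0.4,"roll":0},{"dx":0,"dy":0,"dz":0,"roll":0},{"dx":0,"dy":0,"dz":0,"roll":0}])

```text
time: 11.47
position: [0.5802, 0.1244, 0.1089]
orientation: [-0.11, 3.139, 0.0]
ft_force: [-0.6, -0.0, 3.8]
grip_width: 0.0273
gripper_force: 60.5
```

The wheel is resting on the key with a press of about 6 N. Now I'll turn it slowly and watch for the force to drop.

Request:
jog_arm(motion=[{"dx":0,"dy":0,"dz":0,"roll":1},{"dx":0,"dy":0,"dz":0,"roll":1},{"dx":0,"dy":0,"dz":0,"roll":1},{"dx":0,"dy":0,"dz":0,"roll":0}])

```text
time: 11.8
position: [0.5799, 0.1244, 0.1086]
orientation: [0.195, -3.135, -0.0]
ft_force: [-0.4, 1.7, -2.2]
grip_width: 0.0271
gripper_force: 59.7
```

```bash
python3 -c "
from h import *
st()"
```

```text
t 11.8 pos mm [579.9 124.4 108.6] yaw 7.13 tilt [-4.e-04  0.e+00 -1.e+00] q [ 0.16   0.569  1.847  0.     0.726 -1.535] F [-0.4  1.7 -2.2] M [ 0.3  -0.   -0.03] w 27.1 g 59.73830312490463
```

The force dropped to the free-hanging value at yaw about 7°, so the key has found the keyway. I'll ease down and watch.

Request:
jog_arm(motion=[{"dx":0,"dy":0,"dz":-0.5,"roll":1},{"dx":0,"dy":0,"dz":-0.3,"roll":1},{"dx":0,"dy":0,"dz":-0.2,"roll":0},{"dx":0,"dy":0,"dz":0,"roll":0}])

```text
time: 12.13
position: [0.58, 0.1243, 0.1077]
orientation: [0.247, -3.132, 0.0]
ft_force: [-0.3, 0.3, -2.3]
grip_width: 0.0269
gripper_force: 59.7
```

```bash
python3 -c "
from h import *
st()"
```

```text
t 12.13 pos mm [580.  124.3 107.7] yaw 9.03 tilt [-3.e-04 -1.e-04 -1.e+00] q [ 0.16   0.57   1.848 -0.     0.724 -1.568] F [-0.3  0.3 -2.3] M [ 0.2   0.05 -0.02] w 26.9 g 59.70132797956467
```

Request:
jog_arm(motion=[{"dx":0,"dy":0,"dz":-0.5,"roll":0},{"dx":0,"dy":0,"dz":-0.5,"roll":0},{"dx":0,"dy":0,"dz":-0.5,"roll":0},{"dx":0,"dy":0,"dz":-0.5,"roll":0},{"dx":0,"dy":0,"dz":0,"roll":0}])

```text
time: 12.55
position: [0.58, 0.1243, 0.1057]
orientation: [0.247, -3.132, 0.0]
ft_force: [-0.4, 1.5, -1.0]
grip_width: 0.0271
gripper_force: 59.7
```

Request:
jog_arm(motion=[{"dx":0,"dy":0,"dz":-0.6,"roll":0},{"dx":0,"dy":0,"dz":-0.6,"roll":0},{"dx":0,"dy":0,"dz":-0.6,"roll":0},{"dx":0,"dy":0,"dz":-0.6,"roll":0},{"dx":0,"dy":0,"dz":0,"roll":0}])

```text
time: 12.97
position: [0.58, 0.1244, 0.1033]
orientation: [0.247, -3.132, 0.0]
ft_force: [0.4, 1.0, -1.9]
grip_width: 0.0273
gripper_force: 59.7
```

```bash
python3 -c "
from h import *
st()"
```

```text
t 12.97 pos mm [580.  124.4 103.3] yaw 9.02 tilt [-1.e-04 -0.e+00 -1.e+00] q [ 0.16   0.576  1.85   0.     0.715 -1.568] F [ 0.4  1.  -1.9] M [ 0.21 -0.02  0.  ] w 27.3 g 59.689444452524185
```

Request:
jog_arm(motion=[{"dx":0,"dy":0.2,"dz":-0.6,"roll":0},{"dx":0,"dy":0,"dz":-0.6,"roll":0},{"dx":0,"dy":0,"dz":-0.6,"roll":0},{"dx":0,"dy":0,"dz":-0.6,"roll":0},{"dx":0,"dy":0,"dz":-0.4,"roll":0},{"dx":0,"dy":0,"dz":0,"roll":0}])

```text
time: 13.47
position: [0.58, 0.1245, 0.1005]
orientation: [0.247, -3.132, 0.0]
ft_force: [0.2, -0.2, -2.2]
grip_width: 0.027
gripper_force: 59.7
```

Request:
jog_arm(motion=[{"dx":0,"dy":0,"dz":-0.4,"roll":0},{"dx":0,"dy":0,"dz":-0.4,"roll":0},{"dx":0,"dy":0,"dz":0,"roll":0},{"dx":0,"dy":0,"dz":0,"roll":0}])

```text
time: 13.8
position: [0.5801, 0.1246, 0.0999]
orientation: [-0.247, 3.132, 0.0]
ft_force: [-0.3, 0.2, 0.8]
grip_width: 0.027
gripper_force: 60.1
```

Request:
jog_arm(motion=[{"dx":0,"dy":0,"dz":-0.4,"roll":0},{"dx":0,"dy":0,"dz":-0.3,"roll":0},{"dx":0,"dy":0,"dz":0,"roll":0},{"dx":0,"dy":0,"dz":0,"roll":0}])

```text
time: 14.13
position: [0.5802, 0.1246, 0.0998]
orientation: [-0.247, 3.131, 0.0]
ft_force: [-3.4, 0.3, 12.5]
grip_width: 0.0272
gripper_force: 61.9
```

```bash
python3 -c "
from h import *
st()"
```

```text
t 14.13 pos mm [580.2 124.6  99.8] yaw 9.02 tilt [ 5.e-04  0.e+00 -1.e+00] q [ 0.16   0.581  1.852 -0.     0.708 -1.568] F [-3.4  0.3 12.5] M [-0.12  0.67 -0.04] w 27.2 g 61.874251663684845
```

The wheel is home: it dropped 10 mm and then met a stiff stop at 12.5 N. I'll ease the press off, then turn it 49° anticlockwise.

Request:
jog_arm(motion=[{"dx":0,"dy":0,"dz":0.4,"roll":0},{"dx":0,"dy":0,"dz":0,"roll":2},{"dx":0,"dy":0,"dz":0,"roll":2.5},{"dx":0,"dy":0,"dz":0,"roll":2.5},{"dx":0,"dy":0,"dz":0,"roll":2.5},{"dx":0,"dy":0,"dz":0,"roll":2.5},{"dx":0,"dy":0,"dz":0,"roll":2.5},{"dx":0,"dy":0,"dz":0,"roll":2.5},{"dx":0,"dy":0,"dz":0,"roll":0}])

```text
time: 14.88
position: [0.5806, 0.124, 0.0999]
orientation: [-0.712, 3.059, -0.001]
ft_force: [1.6, -6.8, 5.4]
grip_width: 0.0275
gripper_force: 60.6
```

```bash
python3 -c "
from h import *
st()"
```

```text
t 14.88 pos mm [580.6 124.   99.9] yaw 26.2 tilt [ 1.e-03 -6.e-04 -1.e+00] q [ 1.600e-01  5.810e-01  1.852e+00 -1.000e-03  7.080e-01 -1.867e+00] F [ 1.6 -6.8  5.4] M [-1.2  -0.19 -0.08] w 27.5 g 60.64763344824314
```

Request:
jog_arm(motion=[{"dx":0,"dy":-0.6,"dz":0,"roll":2.5},{"dx":0,"dy":0,"dz":0,"roll":2.5},{"dx":0,"dy":0,"dz":0,"roll":2.5},{"dx":0,"dy":0,"dz":0,"roll":2.5},{"dx":0,"dy":0,"dz":0,"roll":2.5},{"dx":0,"dy":0,"dz":0,"roll":2.5},{"dx":0,"dy":0,"dz":0,"roll":2.5},{"dx":0,"dy":0,"dz":0,"roll":2.5},{"dx":0,"dy":0,"dz":0,"roll":0}])

```text
time: 15.63
position: [0.5808, 0.124, 0.0999]
orientation: [-1.231, 2.889, -0.001]
ft_force: [2.2, -2.0, 5.1]
grip_width: 0.0273
gripper_force: 60.5
```

```bash
python3 -c "
from h import *
st()"
```

```text
t 15.63 pos mm [580.8 124.   99.9] yaw 46.15 tilt [ 1.5e-03  2.0e-04 -1.0e+00] q [ 0.159  0.581  1.852 -0.     0.707 -2.217] F [ 2.2 -2.   5.1] M [-0.17 -0.38 -0.12] w 27.3 g 60.469394624233246
```

Request:
jog_arm(motion=[{"dx":0.3,"dy":-0.2,"dz":0,"roll":2.5},{"dx":0,"dy":0,"dz":0,"roll":2.5},{"dx":0,"dy":0,"dz":0,"roll":2.5},{"dx":0,"dy":0,"dz":0,"roll":2.5},{"dx":0,"dy":0,"dz":0,"roll":2},{"dx":0,"dy":0,"dz":0,"roll":2},{"dx":0,"dy":0,"dz":0,"roll":0},{"dx":0,"dy":0,"dz":0,"roll":0}])

```text
time: 16.3
position: [0.581, 0.124, 0.0999]
orientation: [-1.567, 2.721, -0.0]
ft_force: [1.1, 3.1, 6.2]
grip_width: 0.0274
gripper_force: 60.7
```

```bash
python3 -c "
from h import *
st()"
```

```text
t 16.3 pos mm [581.  124.   99.9] yaw 59.89 tilt [ 1.3e-03  4.0e-04 -1.0e+00] q [ 0.159  0.581  1.851  0.     0.708 -2.457] F [1.1 3.1 6.2] M [ 0.49 -0.34 -0.05] w 27.4 g 60.659838169813156
```

Request:
jog_arm(motion=[{"dx":0,"dy":0,"dz":0,"roll":0},{"dx":0,"dy":0,"dz":0,"roll":0},{"dx":0,"dy":0,"dz":0,"roll":0},{"dx":0,"dy":0,"dz":0,"roll":0},{"dx":0,"dy":0,"dz":0,"roll":0},{"dx":0,"dy":0,"dz":0,"roll":0},{"dx":0,"dy":0,"dz":0,"roll":0},{"dx":0,"dy":0,"dz":0,"roll":0},{"dx":0,"dy":0,"dz":0,"roll":0},{"dx":0,"dy":0,"dz":0,"roll":0}], claw=-1)

```text
time: 17.13
position: [0.5804, 0.1238, 0.0995]
orientation: [-1.571, 2.72, -0.0]
ft_force: [0.5, 0.2, 0.8]
grip_width: 0.0855
gripper_force: 0.0
```

Request:
jog_arm(motion=[{"dx":0,"dy":0,"dz":5,"roll":0},{"dx":0,"dy":0,"dz":15,"roll":0},{"dx":0,"dy":0,"dz":25,"roll":0},{"dx":0,"dy":0,"dz":25,"roll":0},{"dx":-20,"dy":0,"dz":20,"roll":0},{"dx":-30,"dy":0,"dz":0,"roll":0},{"dx":-30,"dy":0,"dz":0,"roll":0},{"dx":-20,"dy":0,"dz":0,"roll":0},{"dx":0,"dy":0,"dz":0,"roll":0}])

```text
time: 17.88
position: [0.4762, 0.1235, 0.1898]
orientation: [1.571, -2.718, -0.002]
ft_force: [0.5, 0.1, -0.7]
grip_width: 0.0854
gripper_force: 0.0
```

```bash
python3 -c "
from h import *
st()
t=bot.read_camera('top');s=bot.read_camera('scene');np.save('t3.npy',t,allow_pickle=True);np.save('s3.npy',s,allow_pickle=True)
c=lambda p,x,y:cv2.resize(p['frame'][y:y+75,x:x+50],(400,600),interpolation=2)
cv2.imwrite('pics/f1.png',np.hstack([cv2.resize(t['frame'][145:220,158:208],(400,600),interpolation=2),cv2.resize(s['frame'][190:265,355:405],(400,600),interpolation=2)]))"
```

```text
t 17.88 pos mm [476.2 123.5 189.8] yaw 60.05 tilt [-2.6e-03 -4.0e-04 -1.0e+00] q [ 0.192  0.335  2.009  0.     0.801 -2.427] F [ 0.5  0.1 -0.7] M [-0.03 -0.01 -0.01] w 85.4 g 0.0
```

View pics/f1.png

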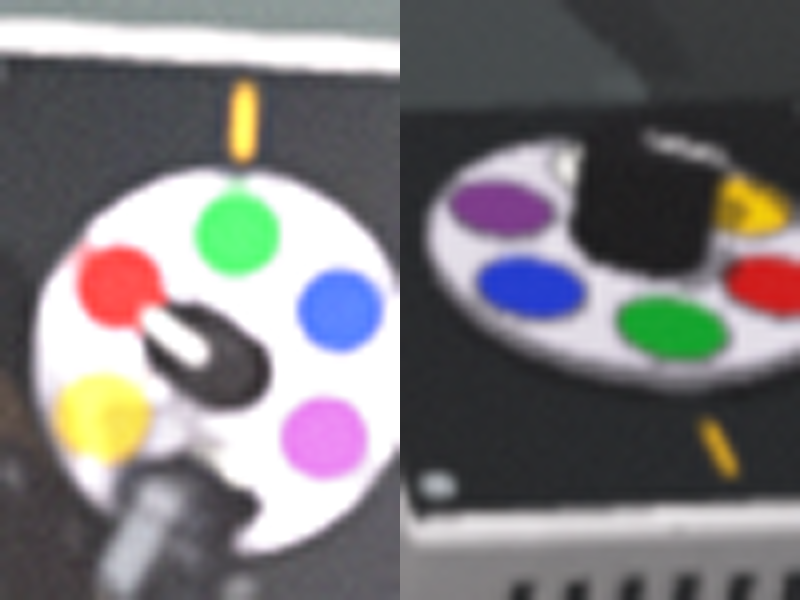

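The green filter at (237,233) stands towards the yellow line at (243,122), and the wheel looks level. Next I'll measure the wheel's angle.

Run:
```python
from h import *
t=np.load("t3.npy",allow_pickle=True).item(); s=np.load("s3.npy",allow_pickle=True).item()
a=lambda b,c: np.degrees(np.arctan2((b-c)[1],(b-c)[0]))
for nm,F,pts in (("top",lambda u,v,z:ray(t,158+(u-3.5)/8,145+(v-3.5)/8,z),dict(green=(237,233),red=(119,286),blue=(340,310),mag=(324,438),yel=(103,417))),
               ("scene",lambda u,v,z:ray(s,355+(u-403.5)/8,190+(v-3.5)/8,z),dict(green=(672,328),blue=(531,288),mag=(502,210)))):
    off=dict(red=0,green=-60,blue=-120,mag=180,yel=60)
    P={k:F(*p,.082) for k,p in pts.items()}
    # fit centre+yaw
    from scipy.optimize import least_squares
    f=lambda x:np.concatenate([P[k][:2]-x[:2]-.038*np.array([np.cos(x[2]+np.radians(off[k])),np.sin(x[2]+np.radians(off[k]))]) for k in P])
    r=least_squares(f,[.58,.124,1.]); print(nm,r.x[:2],"yaw",np.degrees(r.x[2]),"res",np.abs(r.fun).max())
    Y=F(*((243,122) if nm=="top" else (720,447)),.0705); print(" line dir",a(Y,np.r_[r.x[:2],0])," green",a(P["green"],np.r_[r.x[:2],0]))
```

```text
top [0.58101874 0.12355615] yaw 55.206373646005446 res 0.000834487820954001
 line dir -1.3015546565177376  green -4.982418846934802
scene [0.58148039 0.12278429] yaw 55.169141690106564 res 0.00043481963944818833
 line dir -1.2647225403303477  green -5.077215744165071
```

The wheel sprang back to 55.2° and the target is about 58.5°, so I'll regrip it and overturn by the springback.

Request:
jog_arm(motion=[{"dx":30,"dy":0,"dz":0,"roll":-2.5},{"dx":30,"dy":0,"dz":0,"roll":-2.5},{"dx":30,"dy":0,"dz":0,"roll":0},{"dx":12,"dy":0,"dz":0,"roll":0},{"dx":0,"dy":0,"dz":-25,"roll":0},{"dx":0,"dy":0,"dz":-25,"roll":0},{"dx":0,"dy":0,"dz":-20,"roll":0},{"dx":0,"dy":0,"dz":-12,"roll":0},{"dx":0,"dy":0,"dz":0,"roll":0},{"dx":0,"dy":0,"dz":0,"roll":0}])

```text
time: 18.82
position: [0.5828, 0.1237, 0.1074]
orientation: [1.451, -2.786, -0.0]
ft_force: [0.8, 0.9, 0.7]
grip_width: 0.0853
gripper_force: 0.0
```

Request:
jog_arm(motion=[{"dx":0,"dy":0,"dz":0,"roll":0},{"dx":0,"dy":0,"dz":0,"roll":0}])

```text
time: 18.98
position: [0.5834, 0.1239, 0.1088]
orientation: [-1.45, 2.785, -0.001]
ft_force: [-0.9, 0.6, 0.2]
grip_width: 0.0854
gripper_force: 0.0
```

```bash
python3 -c "
from h import *
st()"
```

```text
t 18.98 pos mm [583.4 123.9 108.8] yaw 55.02 tilt [ 2.1e-03  3.0e-04 -1.0e+00] q [ 0.158  0.571  1.841  0.     0.727 -2.373] F [-0.9  0.6  0.2] M [ 0.02 -0.02  0.  ] w 85.4 g 0.0
```

Request:
jog_arm(motion=[{"dx":-2,"dy":0,"dz":-4,"roll":0},{"dx":0,"dy":0,"dz":-3.8,"roll":0},{"dx":0,"dy":0,"dz":0,"roll":0},{"dx":0,"dy":0,"dz":0,"roll":0}])

```text
time: 19.32
position: [0.5802, 0.1238, 0.0996]
orientation: [1.451, -2.786, -0.0]
ft_force: [-0.3, -0.5, 0.1]
grip_width: 0.0857
gripper_force: 0.0
```

Request:
jog_arm(motion=[{"dx":0,"dy":0,"dz":0,"roll":0},{"dx":0,"dy":0,"dz":0,"roll":0},{"dx":0,"dy":0,"dz":0,"roll":0},{"dx":0,"dy":0,"dz":0,"roll":0},{"dx":0,"dy":0,"dz":0,"roll":0},{"dx":0,"dy":0,"dz":0,"roll":0},{"dx":0,"dy":0,"dz":0,"roll":0},{"dx":0,"dy":0,"dz":0,"roll":0},{"dx":0,"dy":0,"dz":0,"roll":0},{"dx":0,"dy":0,"dz":0,"roll":0}], claw=1, force=60)

```text
time: 20.15
position: [0.5804, 0.1237, 0.0999]
orientation: [-1.451, 2.786, -0.0]
ft_force: [-1.2, 0.6, 5.3]
grip_width: 0.0267
gripper_force: 59.2
```

```bash
python3 -c "
from h import *
st()"
```

```text
t 20.15 pos mm [580.4 123.7  99.9] yaw 55.02 tilt [ 2.e-04  0.e+00 -1.e+00] q [ 0.159  0.581  1.852 -0.     0.709 -2.372] F [-1.2  0.6  5.3] M [-0.    0.18  0.03] w 26.7 g 59.17561501264572
```

Request:
jog_arm(motion=[{"dx":0,"dy":0,"dz":0,"roll":2},{"dx":0,"dy":0,"dz":0,"roll":2},{"dx":0,"dy":0,"dz":0,"roll":2},{"dx":0,"dy":0,"dz":0,"roll":2.2},{"dx":0,"dy":0,"dz":0,"roll":0},{"dx":0,"dy":0,"dz":0,"roll":0},{"dx":0,"dy":0,"dz":0,"roll":0}])

```text
time: 20.73
position: [0.5808, 0.1238, 0.0999]
orientation: [-1.644, 2.676, -0.001]
ft_force: [2.7, -1.7, 4.9]
grip_width: 0.0272
gripper_force: 59.0
```

```bash
python3 -c "
from h import *
st()"
```

```text
t 20.73 pos mm [580.8 123.8  99.9] yaw 63.14 tilt [ 9.e-04  1.e-04 -1.e+00] q [ 0.159  0.581  1.851 -0.     0.708 -2.514] F [ 2.7 -1.7  4.9] M [-0.11 -0.33 -0.1 ] w 27.2 g 58.99712987244129
```

Request:
jog_arm(motion=[{"dx":0,"dy":0,"dz":0,"roll":0},{"dx":0,"dy":0,"dz":0,"roll":0},{"dx":0,"dy":0,"dz":0,"roll":0},{"dx":0,"dy":0,"dz":0,"roll":0},{"dx":0,"dy":0,"dz":0,"roll":0},{"dx":0,"dy":0,"dz":0,"roll":0},{"dx":0,"dy":0,"dz":0,"roll":0},{"dx":0,"dy":0,"dz":0,"roll":0},{"dx":0,"dy":0,"dz":0,"roll":0},{"dx":0,"dy":0,"dz":0,"roll":0}], claw=-1)

```text
time: 21.57
position: [0.5803, 0.1237, 0.0997]
orientation: [1.647, -2.675, -0.0]
ft_force: [-0.1, -0.5, -0.4]
grip_width: 0.0853
gripper_force: 0.0
```

Request:
jog_arm(motion=[{"dx":0,"dy":0,"dz":5,"roll":0},{"dx":0,"dy":0,"dz":15,"roll":0},{"dx":0,"dy":0,"dz":25,"roll":0},{"dx":0,"dy":0,"dz":25,"roll":0},{"dx":-20,"dy":0,"dz":20,"roll":0},{"dx":-30,"dy":0,"dz":0,"roll":0},{"dx":-30,"dy":0,"dz":0,"roll":0},{"dx":-20,"dy":0,"dz":0,"roll":0},{"dx":0,"dy":0,"dz":0,"roll":0},{"dx":0,"dy":0,"dz":0,"roll":0}])

```text
time: 22.4
position: [0.48, 0.1238, 0.1904]
orientation: [-1.647, 2.675, -0.0]
ft_force: [0.1, 0.6, 0.6]
grip_width: 0.0856
gripper_force: 0.0
```

```bash
python3 -c "
from h import *
st()
t=bot.read_camera('top');s=bot.read_camera('scene');np.save('t3.npy',t,allow_pickle=True);np.save('s3.npy',s,allow_pickle=True)
cv2.imwrite('pics/f2.png',np.hstack([cv2.resize(t['frame'][145:220,158:208],(400,600),interpolation=2),cv2.resize(s['frame'][190:265,355:405],(400,600),interpolation=2)]))"
```

```text
t 22.4 pos mm [480.  123.8 190.4] yaw 63.24 tilt [ 8.e-04  1.e-04 -1.e+00] q [ 0.191  0.337  2.003 -0.     0.801 -2.483] F [0.1 0.6 0.6] M [ 0.03 -0.    0.01] w 85.6 g 0.0
```

View pics/f2.png

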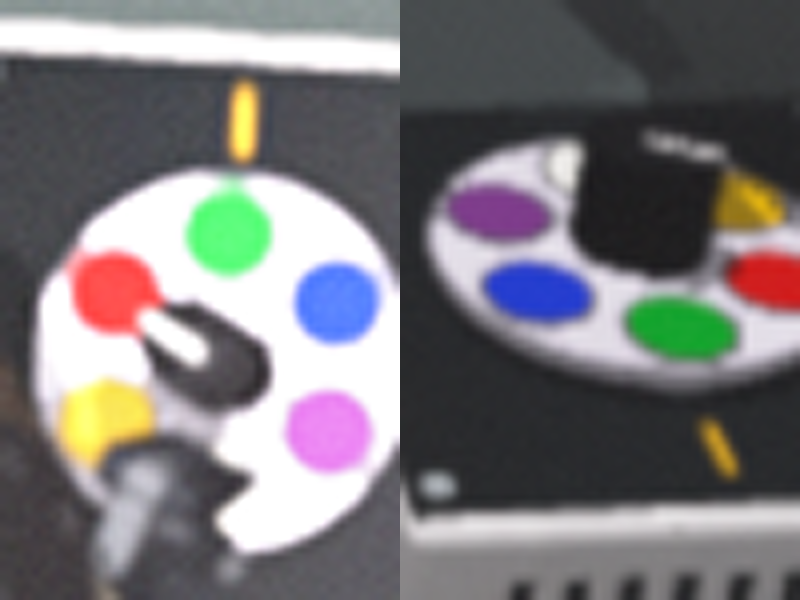

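The green filter has moved closer to the line: top (229,233), scene (681,328). I'll measure again.

Run:
```python
from h import *
from scipy.optimize import least_squares
t=np.load("t3.npy",allow_pickle=True).item(); s=np.load("s3.npy",allow_pickle=True).item()
for nm,F,pts in (("top",lambda u,v,z:ray(t,158+(u-3.5)/8,145+(v-3.5)/8,z),dict(green=(229,233),red=(115,292),blue=(337,302),mag=(329,431))),
               ("scene",lambda u,v,z:ray(s,355+(u-403.5)/8,190+(v-3.5)/8,z),dict(green=(681,328),blue=(538,292),mag=(499,213)))):
    off=dict(red=0,green=-60,blue=-120,mag=180,yel=60)
    P={k:F(*p,.082) for k,p in pts.items()}
    f=lambda x:np.concatenate([P[k][:2]-x[:2]-.038*np.array([np.cos(x[2]+np.radians(off[k])),np.sin(x[2]+np.radians(off[k]))]) for k in P])
    r=least_squares(f,[.58,.124,1.]); print(nm,r.x[:2],"yaw",np.degrees(r.x[2]),"res",np.abs(r.fun).max())
```

```text
top [0.58136268 0.12346373] yaw 58.487885682719764 res 0.0001945530432266064
scene [0.58135025 0.12289778] yaw 58.54099106684027 res 0.0001378829923952367
```

```bash
python3 -c "
from bench import bot
print(bot.close_job())"
```

```text
the job is handed in; nothing more can be done
None
```

The filter wheel is fully home on the spindle with the green filter over the port: it measures 58.5° against a target of about 58.0–58.7°. The gripper is clear of it, and I handed the job in after about 22 s of robot time; no verdict came back.

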